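Hold the long check cell in the photometer's light path

ROBOT

A 6-joint arm with a two-finger parallel gripper is mounted at the origin on the work surface. World frame = base frame: x ahead of the robot, y to its left, z up, the work surface at z = 0. Lengths are in mm, angles in rad, forces in N, time in s.
With the tool pointing down it reaches from about 300 to 875 mm from the base axis. Payload 6.4 kg.
Tool frame: the origin (TCP) lies on the centre line of the jaws, within the pads' length; the fingertips stand 25 mm ahead of it and the grasp point (between the pads) lies 6 mm ahead of it; z points along the fingers, y is the line along which they close (so a half turn about z gives the same grasp; the last joint's range is limited). The gripper opens to 88 mm and grips with 3 to 60 N. Pads are 18 mm wide; open, the fingers measure 123 mm over their backs; the gripper's body (75 mm by 187 mm) begins 45 mm behind the grasp point.
Start: joints at [-1.549, 0.181, 1.607, -0, 1.354, -0.206], TCP at [129.87, -560.156, 263.714] pointing down, gripper open.
Joint ranges: [-2.99, 2.99], [-0.89, 2.07], [0.3, 2.58], [-1.14, 4.28], [0, 2.63], [-3.12, 3.12]. Speed limits (rad/s): [2.57, 2.57, 3.01, 3.14, 3.14, 3.14].

INTERFACE

Orientations are given as a rotation vector (axis times angle).
In Python, from station import status, imaging, arm, spotter gives the robot as it stands.
- The arm moves only by the tool play_rows, never from a script. Its argument "targets" is a list of rows, each a list of 7 numbers: the shift along the tool's x, y, z in m, then the turn, a rotation vector about the tool's x, y, z in degrees, then the finger opening in m, from 0 to 0.0881. In form: [[dx, dy, dz, ax, ay, az, fingers], ...]. A call has 1 to 10 rows; each row is the pose to reach, as a shift and turn from the pose commanded when the call began, along the tool's axes at that moment; what a row does not reach only later rows make up. A row lasts 1/8 s, in which the tool goes at most 62.5 mm and 10.7 degrees, less where a joint would pass 70% of its speed; a pose out of reach is approached as far as the arm can. A call with a gripper value outside its range is refused whole. The fingers move at their own pace and stop on an object; "newtons" is the grip in N (left out, the last holds). Time passes only in rows, so rows that repeat a pose let the fingers close. It gives the time, the measured TCP pose, the force, the opening and the grip force at its end, in the units of the state.
- status.get_state(): the state, without advancing time (a new reading comes with each control period).
- imaging.snapshot(name): name is "scene" or "top" or "wrist"; returns (picture, depth): 480x640x3 uint8, red, green, blue; 480x640 float32, mm along the optical axis (not along the pixel's ray), 0 where there is no reading.
- imaging.camera_info(name): a dict with "mtx" (3x3 intrinsics, pixels), "D" ([k1, k2, p1, p2, k3] as OpenCV has them; the pictures are not rectified), "pose" (4x4, takes a point from camera to world coordinates); the wrist camera has in their place "tool_from_camera" (4x4, takes a point from camera to tool coordinates, whose origin is the TCP and whose axes are the flange's). Camera axes: x right, y down, z forward; pixel columns grow to the right and rows downward; lengths in mm; the calibration is good to about 2 mm. A picture is of the moment at which its call begins: read the wrist's pose just before it. camera_info takes no time and is no camera call.
- arm.finish_job(): hands the job in; it is judged then, once.
Trained networks look in the newest picture that a camera, given by its name, has taken for a name from the list of things; names that differ only in an ending like _2 or _b are one class to them, and where a whole thing is asked for, a point or a joint stands for the part that bears it (a point fixed in the world has none). Each returns a list of dicts, best first, with "p" (0 to 1); they miss things now and then, are a little off and sometimes report something else, mostly with a low value. They report only what shows in the picture. A call takes as long as a camera call. They do not tell look-alikes from the thing itself.
- spotter.regions_of(camera, label): "mask" (480x640 bool, what is visible of it) and "uv" ([column, row] in pixels, amid what is visible of it).
The state is a dict: "time": time; "q": joint angles; "dq": joint speeds; "joint_efforts": joint torques, N m; "tool_pos": TCP position; "ee_rot": TCP orientation; "contact_force": force on the tool from outside, world axes, zero at the start; "moment": the same for the moment, N m; "opening": finger opening in mm; "finger_force": force on a finger pad.
Only numpy, scipy, OpenCV 4.12 (cv2) and the standard library are available. Lean on these libraries where they do the work, as an engineer would, in place of code of your own. Each camera call takes 0.05 s, during which the arm holds its last target. There are 200 camera calls.

TASK

First slide the photometer's black gate fully open by its tab, so that the lamp is uncovered. Then pick up the long check cell, with the fingers on its two frosted broad sides only (never on the clear end faces or the stopper), keep it upright and hold it in the gap between lamp and detector, raised clear of the instrument, so that the beam goes in square through the middle of one clear end and out of the other. Finish while still holding it there; leave the short cell and the round vial where they stand.

Things in the scene. Friction and masses are not known exactly. Their poses are not given: they have to be found in the camera images.
- photometer: Photometer fixed to the table. Base plate 140 (x, -85 to +55) x 220 (y) x 12 mm; on it two grey heads 60 (x) x 55 (y) mm, tops 72 mm above the table: lamp head at +y, detector head at -y, facing sides at y = +50 and -50 mm, leaving an open gap. Origin: on the table under the gap's middle. The beam runs along its y; z up. At yaw 0 its -x side faces the robot.
- light_path (a point): Middle of the light path: on the beam, midway between lamp and detector, 55 mm above the table (43 mm above the base plate). Axes as the photometer: the beam runs along y. The beam is about 6 mm wide.
- gate (a joint): Slide of the gate, a black plate 40 (x) x 4 (y) x 54 mm high in the gap just before the lamp, 45.5 mm from the gap's middle towards +y. 0 = shut (centred on the lamp), 0.045 m = fully open, at its stop. It opens towards the photometer's -x, needs about 1.5 N and stays where it is left. It starts at or near shut.
- gate_tab (a point): Middle of the gate's upright tab, which moves with the gate: 22 (x) x 8 (y) x 26 mm high, from 70 to 96 mm above the table, this point at 83 mm. Axes as the photometer. It stands close beside the lamp head's top (72 mm).
- cell: The long check cell: loose solid glass block 40 (x) x 24 (y) x 55 mm high, about 0.12 kg, upright on a green mat 3 mm thick. Origin: centre of its underside; z up. Its two broad sides (facing +y and -y) are frosted white; its two narrow ends (facing +x and -x) are clear. White stopper on top, 14 mm wide, 6 mm high. Its light path is along x.
- window_mid (a point): Middle of the long check cell, on the line joining the middles of its clear ends: 27.5 mm above its underside. Axes as the cell.
- cell_frosted_left: The frosted broad side of the long cell facing its +y (12 mm from its centre), full height. Its pose is that of the cell's origin.
- cell_frosted_right: The frosted broad side of the long cell facing its -y (12 mm from its centre), full height. Its pose is that of the cell's origin.
- cell_clear: The two clear end faces of the long cell, facing its +x and -x (20 mm from its centre). Not to be touched by the fingers. Its pose is that of the cell's origin.
- cell_stopper: The white stopper on top of the long cell, from 55 to 61 mm above the cell's underside. Not to be touched by the fingers. Its pose is that of the cell's origin.
- short_cell: Bystander: a shorter square glass cell, 24 x 24 x 45 mm with the same stopper, loose, standing on the mat at least 130 mm from the others. Origin: centre of its underside.
- vial: Bystander: round capped glass vial, 26 mm wide, 60 mm high, loose, standing on the mat. Origin: centre of its underside.
Things that resemble listed ones, but are neither listed nor needed, are in the scene too. What is shaped like the cell but red is not meant.

How it is judged:
By the outcome, as a careful person would: the job done as asked, in the order asked, and still so for the second after the job is handed in, while the arm keeps its last pose, push and grip.
It also fails if it takes over 51 s, if anything falls off the work surface, if the arm or the gripper's body presses on something with over 40 N, if the wrist force passes 120 N, or if a joint passes its speed limit or range.

## Working session

There is one attempt and no reset: what is moved stays moved. The work goes in short steps, Python scripts to look and compute and a tool call to move; the robot and the scene stay as the last step left them, time stands still between calls to the robot, and variables do not carry over. Pictures are saved under pics/ and viewed, at most 10 in all, crops included, and the job is handed in when it is done.

Besides the shell and the picture viewer there is one more tool, called after ">>>" as name([rows], argument=value, ...), one row to a line, values as JSON. play_rows: Moves the arm, as the interface text tells. Its arguments: {"type":"object","properties":{"targets":{"type":"array"},"newtons":{"type":"number"}},"required":["targets"]}

```bash
mkdir -p pics
cat > h.py <<'E'
import numpy as np, cv2
from scipy.spatial.transform import Rotation as R
from station import status, imaging, arm, spotter
def cloud(name, depth, state=None):
    i=imaging.camera_info(name)
    K=np.array(i["mtx"]);D=np.array(i["D"],float)
    if "pose" in i: T=np.array(i["pose"])
    else:
        T=np.eye(4);T[:3,:3]=R.from_rotvec(state["ee_rot"]).as_matrix();T[:3,3]=state["tool_pos"]
        T=T@np.array(i["tool_from_camera"])
    v,u=np.mgrid[:480,:640]
    n=cv2.undistortPoints(np.stack([u,v],-1).reshape(-1,1,2).astype(float),K,D).reshape(480,640,2)
    P=np.dstack([n*depth[...,None],depth])
    return P@T[:3,:3].T+T[:3,3]
E
python3 - <<'E'
from h import *
out={}
s=status.get_state();print(s)
ims=[]
for c in("top","scene"):
    p,d=imaging.snapshot(c);out[c+"p"]=p;out[c+"d"]=d
    P=cloud(c,d);ims.append(p)
    for l in("photometer","gate","gate_tab","cell","short_cell","vial"):
        for r in spotter.regions_of(c,l)[:4]:
            m=r["mask"]&(d>0);q=P[m]
            print(c,l,round(r["p"],2),np.round(r["uv"]),m.sum(),np.median(q,0).round(),np.percentile(q[:,2],[2,98]).round() if m.any() else 0, p[r["mask"]].mean(0).round())
    cv2.imwrite(f"pics/{c}0.png",p[...,::-1])
np.savez("s0.npz",**out)
E
```

```text
{'time': 0.0, 'q': array([-1.54929553e+00,  1.81516753e-01,  1.60794939e+00, -3.22075822e-05,
        1.35378103e+00, -2.06285256e-01]), 'dq': array([-1.44476988e-03,  1.78486952e-04,  1.99985552e-03, -9.31667898e-05,
        2.00146472e-04, -7.22568791e-04]), 'joint_efforts': array([-7.19832660e-04, -4.33870983e+01, -3.41842103e+01,  7.01211230e-02,
        3.85639630e-02, -1.37491124e-04]), 'tool_pos': array([ 129.85340135, -559.66873201,  262.85207558]), 'ee_rot': array([-3.11959797e+00, -3.56855745e-01, -1.90493702e-04]), 'contact_force': array([ 0.01417358,  0.29273342, -0.63110425]), 'moment': array([ 0.0239336 , -0.02944983,  0.02849963]), 'finger_force': 0.0, 'opening': 87.78671596235702}
top photometer 0.89 [463. 249.] 9911 [ 505. -230.   12.] [ 7. 74.] [146. 142. 146.]
top gate 0.49 [444. 240.] 165 [ 518. -178.   85.] [26. 97.] [22. 21. 23.]
top gate_tab 0.75 [442. 237.] 151 [ 517. -178.   87.] [60. 97.] [18. 18. 19.]
top cell 0.84 [297. 277.] 363 [455.  57.  58.] [ 2. 65.] [133. 161. 151.]
top cell 0.76 [357. 336.] 354 [361. -34.  55.] [10. 62.] [174.  47.  42.]
top short_
[... 227 characters left out ...]
 0.65 [165. 209.] 264 [ 522. -178.   83.] [ 2. 97.] [23. 22. 21.]
scene gate_tab 0.8 [164. 209.] 265 [ 522. -178.   83.] [12. 97.] [23. 22. 21.]
scene gate_tab 0.53 [330. 253.] 16 [468.  73.  14.] [ 7. 19.] [141. 156. 156.]
scene cell 0.84 [289. 199.] 697 [374. -31.  36.] [ 1. 61.] [119.  33.  31.]
scene cell 0.69 [326. 242.] 720 [470.  61.  43.] [ 4. 65.] [117. 143. 139.]
scene short_cell 0.83 [461. 280.] 533 [489. 269.  36.] [ 6. 55.] [132. 143. 142.]
scene short_cell 0.6 [327. 242.] 687 [470.  61.  45.] [ 6. 65.] [120. 144. 143.]
scene short_cell 0.54 [149. 236.] 9151 [ 542. -225.   19.] [ 3. 75.] [111. 115. 119.]
scene vial 0.97 [381. 337.] 850 [637. 186.  43.] [ 6. 65.] [120. 146. 134.]
```

View pics/top0.png

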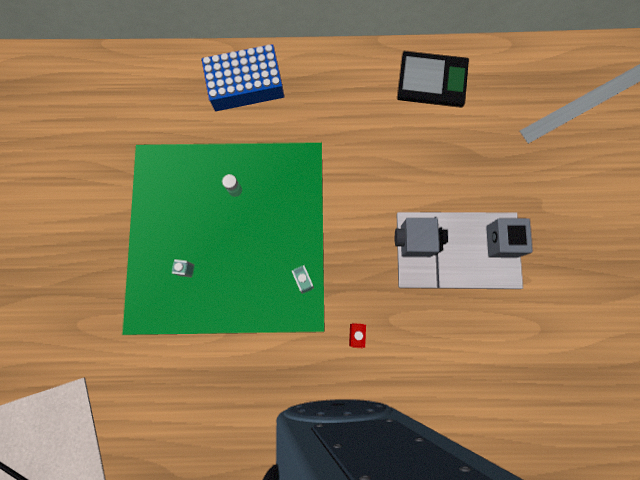

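View pics/scene0.png

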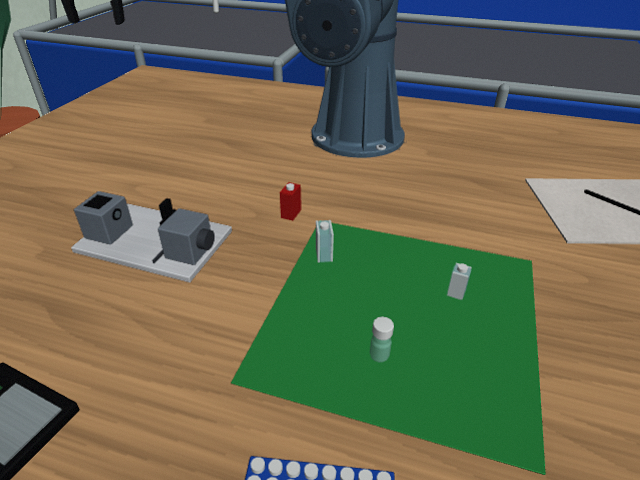

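The top view shows the photometer at about (460,250), with the lamp head on the left and the gate tab at (442,237). The long cell is at (302,278), the red decoy at (358,335), the short cell at (180,267) and the vial at (230,183). Next I'll fit poses from this view and plan a closer wrist view.

```bash
cat >> h.py <<'E'
def rect(q):
    (c,s,a)=cv2.minAreaRect(q[:,:2].astype(np.float32)); return np.round(c,1),np.round(s,1),round(a,2)
def look(c,l,maxp=3):
    return spotter.regions_of(c,l)[:maxp]
E
python3 - <<'E'
from h import *
z=np.load("s0.npz");P=cloud("top",z["topd"]);d=z["topd"]
print(imaging.camera_info("wrist")["tool_from_camera"].round(3).tolist(),imaging.camera_info("wrist")["mtx"])
box=lambda a,b,c,e,f,g:(d>0)&(P[...,0]>a)&(P[...,0]<b)&(P[...,1]>c)&(P[...,1]<e)&(P[...,2]>f)&(P[...,2]<g)
print("plate",rect(P[box(400,620,-380,-90,9,15)]))
for n,b in(("lamp",(450,600,-230,-110,68,76)),("det",(450,600,-380,-250,68,76)),("tab",(450,600,-230,-110,90,100)),("cell",(400,520,0,110,52,60)),("stop",(400,520,0,110,61.5,68)),("mat",(480,620,20,300,-5,10))):
    q=P[box(*b)];print(n,len(q),q.mean(0).round(1),*rect(q) if len(q) else 0)
E
```

```text
[[-0.001, -0.963, -0.27, 69.456], [1.0, -0.001, 0.0, -1.453], [-0.0, -0.27, 0.963, -121.361], [0.0, 0.0, 0.0, 1.0]] [[396.65919092   0.         324.07556546]
 [  0.         396.65919092 236.57255407]
 [  0.           0.           1.        ]]
plate (array([ 510.5, -224.7]), array([220.2, 140.2]), 89.29)
lamp 1133 [ 526.  -148.5   71.2] [ 526.7 -150.8] [60.4 59.6] 89.41
det 1126 [ 523.8 -301.8   71.5] [ 524.  -302.4] [54.4 60.7] 88.39
tab 74 [ 519.3 -179.2   94.8] [ 519.3 -179.2] [ 8.  21.4] 86.39
cell 262 [456.1  57.   57.4] [456.5  57.2] [40.1 23.9] 23.21
stop 50 [456.5  57.4  63.7] [456.3  57.5] [11.9 13.8] 89.38
mat 10799 [550.1 158.    2.6] [550. 160.] [139.9 279.9] 0.01
```

```bash
cat >> h.py <<'E'
def rel(pos,yaw_deg):
    "tool-frame shift [m] and turn [deg] to reach world pos (mm), pointing down, tool x at yaw"
    s=status.get_state();A=R.from_rotvec(s["ee_rot"])
    t=A.inv().apply(np.array(pos)-s["tool_pos"])/1000
    B=R.from_euler("z",yaw_deg,degrees=True)*R.from_euler("x",180,degrees=True)
    print("t",s["time"],s["tool_pos"].round(1),(A*R.from_euler("x",180,degrees=True)).as_euler("ZYX",degrees=True).round(2),"-> shift",t.round(4),"turn",(A.inv()*B).as_rotvec(degrees=True).round(2))
O=np.array([525.4,-225.2]);YAW=-0.95
def loc(x,y,z,O=O,yaw=YAW):
    return np.r_[R.from_euler("z",yaw,degrees=True).apply([x,y,0])[:2]+O,z]
E
python3 -c "
from h import *
rel(loc(32,45.5,250),YAW)"
```

```text
t 0.7 [ 129.9 -560.2  263.7] [13.05 -0.   -0.  ] -> shift [ 0.503  -0.2734  0.0137] turn [ 0. -0. 14.]
```

>>> play_rows([
  [0.251,-0.137,0.0,0,0,7,0.02],
  [0.503,-0.273,0.014,0,0,14,0.0],
  [0.503,-0.273,0.014,0,0,14,0.0],
  [0.503,-0.273,0.014,0,0,14,0.0],
  [0.503,-0.273,0.014,0,0,14,0.0],
  [0.503,-0.273,0.014,0,0,14,0.0],
  [0.503,-0.273,0.014,0,0,14,0.0],
  [0.503,-0.273,0.014,0,0,14,0.0],
  [0.503,-0.273,0.014,0,0,14,0.0],
  [0.503,-0.273,0.014,0,0,14,0.0],
])

```text
time: 1.95
tool_pos: [560.2, -177.6, 249.4]
ee_rot: [-3.141, 0.019, -0.0]
contact_force: [-0.3, -0.4, -0.5]
opening: 0.1
finger_force: 0.0
```

>>> play_rows([
  [0,0,0,0,0,0,0],
  [0,0,0,0,0,0,0],
])

```text
time: 2.2
tool_pos: [557.3, -181.8, 249.7]
ee_rot: [3.141, -0.028, -0.001]
contact_force: [-0.4, 0.6, 0.1]
opening: 0.8
finger_force: 0.0
```

Run:
```python
from h import *
rel(loc(32,45.5,103.5),YAW)
s=status.get_state();p,d=imaging.snapshot("wrist");P=cloud("wrist",d,s)
cv2.imwrite("pics/w1.png",p[...,::-1])
for l in("gate","gate_tab","photometer"):
    for r in look("wrist",l):
        q=P[r["mask"]&(d>0)];print(l,round(r["p"],2),r["uv"],len(q),np.median(q,0).round(1),q.max(0).round())
box=lambda a,b,c,e,f,g:(d>0)&(P[...,0]>a)&(P[...,0]<b)&(P[...,1]>c)&(P[...,1]<e)&(P[...,2]>f)&(P[...,2]<g)
for n,b in(("plate",(400,620,-380,-90,9,15)),("lamp",(450,600,-230,-110,69,76)),("det",(450,600,-380,-250,68,76)),("tab",(450,600,-230,-110,91,100))):
    q=P[box(*b)];print(n,len(q),*(rect(q) if len(q) else ""))
```

```text
t 2.2 [ 557.3 -181.8  249.7] [-1.03  0.03 -0.02] -> shift [ 0.0009 -0.0016  0.1462] turn [ 0.02  0.03 -0.08]
gate 0.97 [325.5, 262.8] 436 [ 529.  -180.7   94.8] [ 566. -177.  226.]
gate_tab 0.66 [328.3, 265.2] 448 [ 528.9 -180.7   94.4] [ 539. -177.   98.]
photometer 0.71 [85.0, 315.4] 2533 [460.6  50.3  46.7] [478. 105.  66.]
photometer 0.58 [377.0, 235.1] 29413 [ 534.5 -232.5   13.3] [ 591. -105.  295.]
photometer 0.21 [55.3, 325.2] 5 [456.7  69.8  58. ] [459.  71.  59.]
plate 16105 [ 509.5 -225.4] [219.7 139.6] 88.78
lamp 4658 [ 525.9 -152.3] [62.9 59.4] 88.72
det 4631 [ 522.6 -303. ] [55.  59.9] 88.7
tab 267 [ 518.8 -180.4] [ 7.5 22.3] 88.96
```

View pics/w1.png

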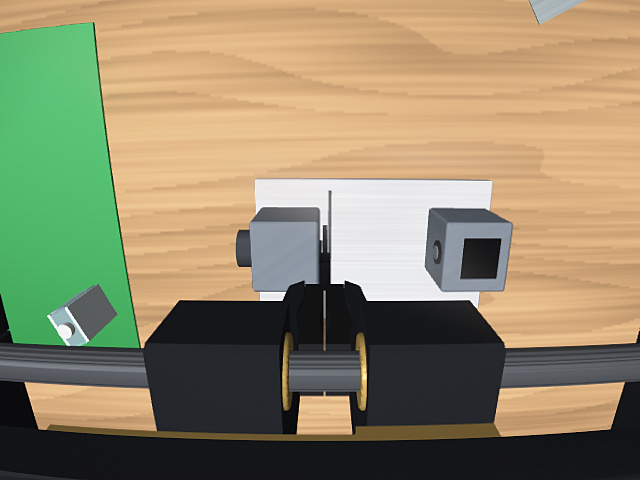

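The wrist view shows the gate tab at (325,265), partly behind the closed fingers. It sits next to the lamp head at (285,250). The fingers are clear on its +x side, so I'll descend and then push towards -x.

>>> play_rows([
  [0,-0.001,0.05,0,0,0,0],
  [0,-0.001,0.1,0,0,0,0],
  [0,-0.001,0.146,0,0,0,0],
  [0,-0.001,0.146,0,0,0,0],
  [0,-0.001,0.146,0,0,0,0],
])

```text
time: 3.02
tool_pos: [558.5, -180.2, 104.8]
ee_rot: [3.141, -0.027, 0.001]
contact_force: [0.4, 0.4, 0.5]
opening: 0.5
finger_force: 0.0
```

>>> play_rows([
  [-0.008,0,0,0,0,0,0],
  [-0.016,0,0,0,0,0,0],
  [-0.024,0,0,0,0,0,0],
  [-0.031,0,0,0,0,0,0],
  [-0.038,0,0,0,0,0,0],
  [-0.044,0,0,0,0,0,0],
  [-0.048,0,0,0,0,0,0],
  [-0.048,0,0,0,0,0,0],
])

```text
time: 4.03
tool_pos: [509.6, -178.7, 103.5]
ee_rot: [-3.141, 0.026, 0.002]
contact_force: [0.1, -0.1, 0.3]
opening: 0.4
finger_force: 0.0
```

>>> play_rows([
  [-0.003,0,0,0,0,0,0],
  [-0.006,0,0,0,0,0,0],
  [-0.008,0,0,0,0,0,0],
  [-0.008,0,0,0,0,0,0],
])

```text
time: 4.53
tool_pos: [501.9, -178.6, 103.6]
ee_rot: [-3.141, 0.026, 0.001]
contact_force: [0.7, -0.7, -0.5]
opening: 0.3
finger_force: 0.0
```

Run:
```python
from h import *
rel(loc(32,45.5,103.5),YAW)
s=status.get_state();print(s["contact_force"])
for c in("top","scene"):
    p,d=imaging.snapshot(c);P=cloud(c,d)
    if c=="scene":cv2.imwrite("pics/s2.png",cv2.resize(p[120:320,40:280,::-1],None,fx=3,fy=3))
    for r in look(c,"gate_tab",2):
        q=P[r["mask"]&(d>0)];print(c,round(r["p"],2),r["uv"],len(q),np.median(q,0).round(1),q.min(0),q.max(0))
```

```text
t 4.525 [ 501.9 -178.6  103.6] [-0.95  0.04  0.01] -> shift [0.0563 0.0007 0.    ] turn [-0.01  0.04  0.  ]
[ 0.74225308 -0.66242781 -0.5203241 ]
scene 0.5 [325.3, 245.1] 249 [472.7  65.6  33.3] [468.6091652   57.65227997   4.26369457] [476.80412057  72.31715403  57.68515339]
```

View pics/s2.png

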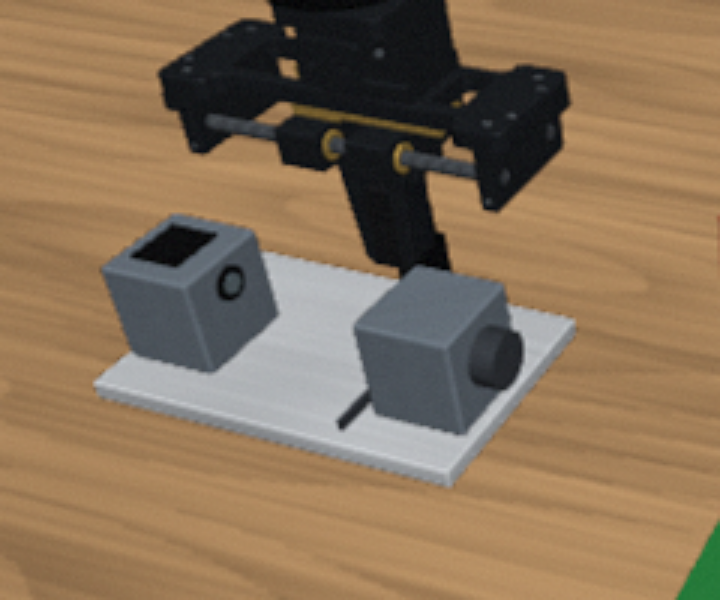

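The crop shows the fingers beyond the lamp head with the tab dark behind them at (435,250), so it is moving along. I'll push in small steps until it reaches the stop.

>>> play_rows([
  [-0.001,0,0,0,0,0,0],
  [-0.002,0,0,0,0,0,0],
  [-0.002,0,0,0,0,0,0],
])

```text
time: 5.1
tool_pos: [500.3, -178.7, 103.8]
ee_rot: [3.141, -0.026, 0.0]
contact_force: [1.4, -0.1, -1.3]
opening: 0.6
finger_force: 0.6
```

>>> play_rows([
  [-0.001,0,0,0,0,0,0],
  [-0.0015,0,0,0,0,0,0],
  [-0.0015,0,0,0,0,0,0],
])

```text
time: 5.48
tool_pos: [499.7, -178.7, 103.8]
ee_rot: [3.141, -0.026, 0.004]
contact_force: [7.2, 0.7, -5.6]
opening: 0.5
finger_force: 3.1
```

>>> play_rows([
  [-0.0008,0,0,0,0,0,0],
  [-0.0008,0,0,0,0,0,0],
])

```text
time: 5.72
tool_pos: [499.5, -178.7, 103.9]
ee_rot: [3.141, -0.027, 0.006]
contact_force: [9.9, 0.8, -5.8]
opening: 0.7
finger_force: 4.6
```

>>> play_rows([
  [0.006,0,0,0,0,0,0],
  [0.006,0,-0.06,0,0,0,0],
  [0.006,0,-0.12,0,0,0,0],
  [0.006,0,-0.14,0,0,0,0],
  [0.006,0,-0.14,0,0,0,0],
])

```text
time: 6.35
tool_pos: [504.6, -179.2, 245.6]
ee_rot: [3.139, -0.026, 0.004]
contact_force: [-0.3, -0.5, -0.3]
opening: 0.4
finger_force: 0.0
```

Run:
```python
from h import *
print(status.get_state()["q"].round(2))
rel([430,50,244],23.2)
p,d=imaging.snapshot("top");P=cloud("top",d)
for l in("gate_tab",):
    for r in look("top",l,2):
        q=P[r["mask"]&(d>0)&(P[...,2]>90)];print(l,r["p"],r["uv"],len(q),q.mean(0) if len(q) else 0)
cv2.imwrite("pics/t3.png",cv2.resize(p[180:310,380:550,::-1],None,fx=4,fy=4))
```

```text
[-0.56  0.11  1.73 -0.    1.3   1.02]
t 6.35 [ 504.6 -179.2  245.6] [-0.94 -0.15 -0.12] -> shift [-0.0784 -0.228   0.0009] turn [  0.15  -0.12 -24.14]
```

View pics/t3.png

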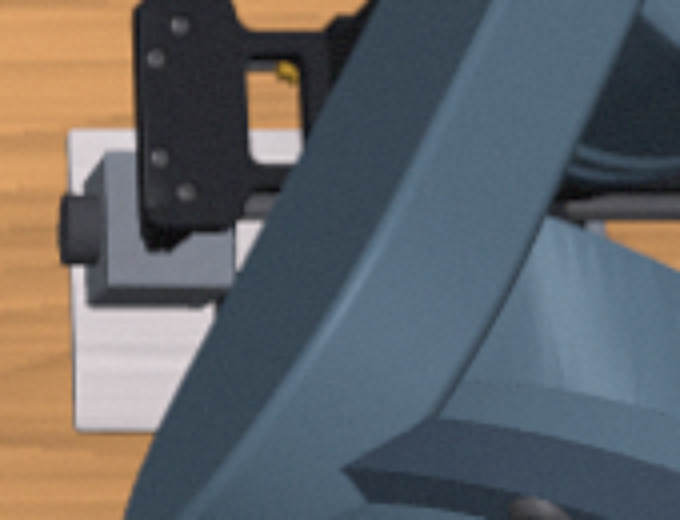

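The arm blocks the top view, so I'll check the gate after moving away to the cell.

>>> play_rows([
  [-0.02,-0.06,0,0,0,-8,0.088],
  [-0.04,-0.12,0,0,0,-16,0.088],
  [-0.06,-0.18,0,0,0,-24,0.088],
  [-0.078,-0.228,0,0,0,-24,0.088],
  [-0.078,-0.228,0,0,0,-24,0.088],
  [-0.078,-0.228,0,0,0,-24,0.088],
  [-0.078,-0.228,0,0,0,-24,0.088],
])

```text
time: 7.32
tool_pos: [429.9, 49.4, 243.1]
ee_rot: [-3.079, -0.625, 0.002]
contact_force: [0.6, 0.0, -0.7]
opening: 68.2
finger_force: 0.0
```

Run:
```python
from h import *
s=status.get_state()
p,d=imaging.snapshot("wrist");P=cloud("wrist",d,s)
cv2.imwrite("pics/w4.png",p[...,::-1])
box=lambda a,b,c,e,f,g:(d>0)&(P[...,0]>a)&(P[...,0]<b)&(P[...,1]>c)&(P[...,1]<e)&(P[...,2]>f)&(P[...,2]<g)
for n,b in(("cell",(420,500,10,100,54,61)),("stop",(420,500,10,100,62,68))):
    q=P[box(*b)];print(n,len(q),*(rect(q) if len(q) else ""))
for r in look("wrist","cell"):
    q=P[r["mask"]&(d>0)];print(r["p"],r["uv"],len(q),np.median(q,0))
p,d=imaging.snapshot("top");P=cloud("top",d)
q=P[box(420,600,-210,-150,88,100)];print("tab",len(q),*(rect(q) if len(q) else ""))
rel([456.5,57.3,44],23.2)
```

```text
cell 1302 [455.3  57.4] [40.2 23.7] 22.58
stop 272 [455.5  57.3] [13.9 12.9] 23.15
0.97 [379.9, 311.9] 2300 [364.62933588 -29.33399912  52.48744512]
0.58 [331.5, 180.0] 1688 [457.6176164   58.47353623  58.38707586]
0.53 [577.9, 228.6] 18701 [ 503.95292085 -150.16948613   29.27980055]
tab 83 [ 480.7 -178.6] [ 8.1 21.3] 86.72
t 7.475 [430.   49.5 243.5] [2.294e+01 3.000e-02 1.000e-02] -> shift [0.0275 0.0032 0.1994] turn [-0.01  0.03 -0.26]
```

View pics/w4.png

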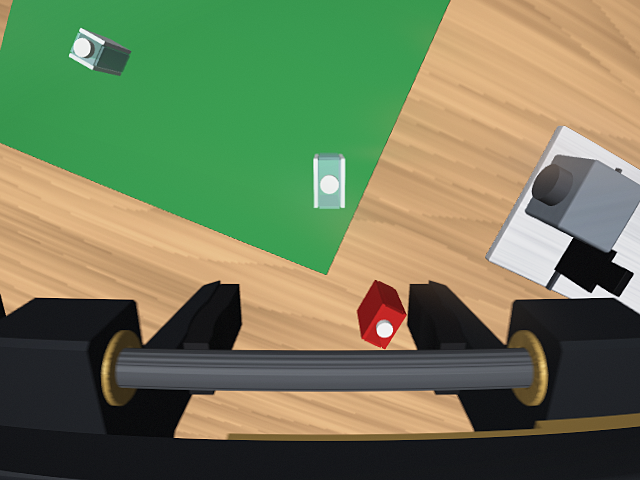

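The wrist view shows the long cell at (330,182) with its frosted sides facing the jaws, the red decoy at (382,315) and the gate tab shifted out at (590,265). The tab has moved 38.6 mm to local x of about -45 mm, so the gate is fully open. Now I'll grasp the cell.

>>> play_rows([
  [0.0268,0.003,0.03,0,0,0,0.07],
  [0.0268,0.003,0.08,0,0,0,0.07],
  [0.0268,0.003,0.12,0,0,0,0.07],
  [0.0268,0.003,0.15,0,0,0,0.07],
  [0.0268,0.003,0.175,0,0,0,0.07],
  [0.0268,0.003,0.19,0,0,0,0.07],
  [0.0268,0.003,0.198,0,0,0,0.07],
  [0.0268,0.003,0.198,0,0,0,0.07],
  [0.0268,0.003,0.198,0,0,0,0.07],
])

```text
time: 8.6
tool_pos: [456.3, 58.2, 46.5]
ee_rot: [3.078, 0.628, 0.002]
contact_force: [0.7, 0.1, 0.6]
opening: 70.1
finger_force: 0.0
```

>>> play_rows([
  [0,0,0,0,0,0,0.035],
  [0,0,0,0,0,0,0.028],
  [0,0,0,0,0,0,0.02],
  [0,0,0,0,0,0,0.015],
  [0,0,0,0,0,0,0.015],
  [0,0,0,0,0,0,0.015],
], newtons=15)

```text
time: 9.35
tool_pos: [455.7, 58.2, 45.8]
ee_rot: [3.078, 0.628, 0.0]
contact_force: [0.8, -0.3, 0.3]
opening: 24.0
finger_force: 15.0
```

>>> play_rows([
  [0,0,-0.01,0,0,0,0.015],
  [0,0,-0.04,0,0,0,0.015],
  [0,0,-0.08,0,0,0,0.015],
  [0,0,-0.12,0,0,0,0.015],
  [0,0,-0.13,0,0,0,0.015],
  [0,0,-0.13,0,0,0,0.015],
], newtons=20)

```text
time: 10.1
tool_pos: [455.5, 58.3, 175.8]
ee_rot: [3.078, 0.628, 0.001]
contact_force: [0.1, -0.1, -1.8]
opening: 24.1
finger_force: 20.0
```

Run:
```python
from h import *
s=status.get_state();print(s["opening"],s["finger_force"])
p,d=imaging.snapshot("wrist");P=cloud("wrist",d,s)
cv2.imwrite("pics/w5.png",p[...,::-1])
A=R.from_rotvec(s["ee_rot"]);Q=A.inv().apply((P-s["tool_pos"]).reshape(-1,3)).reshape(P.shape)
b=(d>0)&(abs(Q[...,0])<40)&(abs(Q[...,1])<11.8)&(Q[...,2]<-5)&(Q[...,2]>-25)
q=Q[b];print(len(q),q.min(0),q.max(0))
for r in look("wrist","cell_clear")+look("wrist","cell_stopper")+look("wrist","cell"):
    q=Q[r["mask"]&(d>0)];print(r["p"],r["uv"],len(q),np.median(q,0),np.percentile(q,[3,97],axis=0).round(1).tolist())
rel(loc(0,0,170,[525,-225.5],-1.1),89)
```

```text
24.13200370774636 19.994387032929808
5447 [-21.49436627 -11.7973639  -21.56818532] [20.09914733 11.79787516 -5.01433761]
0.67 [326.8, 280.6] 2766 [19.32715708 -1.44775141  3.41214032] [[-20.0, -8.7, -12.2], [19.8, 6.0, 38.3]]
0.68 [45.9, 77.1] 2996 [ 103.28655769 -179.69171357  132.66828455] [[90.2, -195.4, 120.9], [118.6, -171.6, 169.4]]
0.67 [383.0, 411.9] 83 [-124.45171876   43.20795019  114.67917059] [[-130.2, 41.0, 113.2], [-119.7, 45.5, 118.5]]
0.61 [321.7, 343.6] 335 [  6.02061464  -1.46626335 -15.04083895] [[3.8, -6.1, -51.5], [26.5, 3.5, -11.9]]
0.86 [377.7, 407.7] 662 [-131.59151506   38.41663966  120.59454054] [[-143.6, 29.7, 114.1], [-119.8, 47.8, 136.4]]
0.76 [323.5, 308.1] 8510 [ 16.22596183  -1.45330284 -11.89281306] [[-18.3, -12.6, -14.0], [19.7, 9.8, 35.7]]
0.36 [357.7, 312.1] 997 [ 15.59629955   8.98990408 -12.06766128] [[-17.7, 7.6, -13.5], [18.7, 10.4, 33.6]]
t 10.3 [454.4  58.4 174. ] [23.05  0.16  0.1 ] -> shift [-0.0462  0.2888  0.0037] turn [ -0.18   0.09 -65.95]
```

View pics/w5.png

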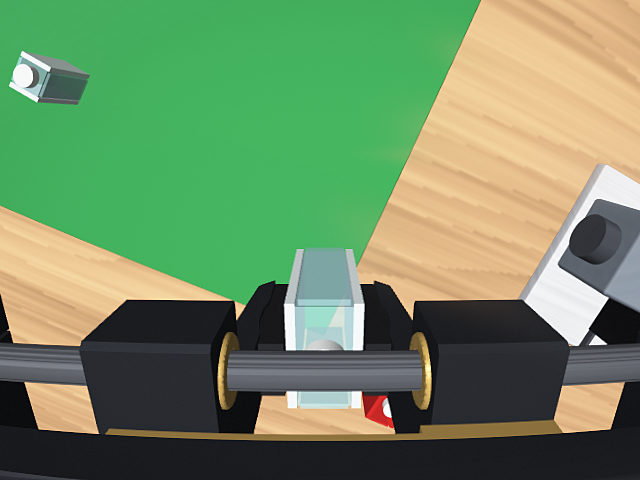

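The wrist view shows the cell held upright between the pads at (322,330), with the clear end facing forward and the stopper clear of the fingers. Now I'll carry it to a hover above the gap.

>>> play_rows([
  [-0.003,0.02,0,0,0,-6,0.015],
  [-0.01,0.06,0,0,0,-14,0.015],
  [-0.016,0.1,0,0,0,-23,0.015],
  [-0.022,0.14,0,0,0,-32,0.015],
  [-0.029,0.18,0,0,0,-41,0.015],
  [-0.035,0.22,0,0,0,-50,0.015],
  [-0.041,0.255,0,0,0,-58,0.015],
  [-0.045,0.28,0,0,0,-63,0.015],
  [-0.0462,0.2888,0,0,0,-66,0.015],
  [-0.0462,0.2888,0,0,0,-66,0.015],
])

```text
time: 11.55
tool_pos: [525.6, -225.9, 174.1]
ee_rot: [-2.24, -2.199, 0.001]
contact_force: [-0.7, -1.1, -0.0]
opening: 23.7
finger_force: 20.0
```

>>> play_rows([
  [0,0,0,0,0,0,0.015],
  [0,0,0,0,0,0,0.015],
  [0,0,0,0,0,0,0.015],
])

```text
time: 11.92
tool_pos: [526.2, -225.1, 175.8]
ee_rot: [2.239, 2.203, 0.0]
contact_force: [0.3, 1.1, -2.1]
opening: 23.6
finger_force: 20.0
```

Run:
```python
from h import *
s=status.get_state();print(s["opening"],s["finger_force"])
p,d=imaging.snapshot("wrist");P=cloud("wrist",d,s)
cv2.imwrite("pics/w6.png",p[...,::-1])
box=lambda a,b,c,e,f,g:(d>0)&(P[...,0]>a)&(P[...,0]<b)&(P[...,1]>c)&(P[...,1]<e)&(P[...,2]>f)&(P[...,2]<g)
for n,b in(("plate",(400,620,-360,-90,9,15)),("lamp",(470,600,-210,-110,69,75)),("det",(470,600,-380,-250,69,75)),("celltop",(500,560,-260,-190,184,192)),("tab",(420,600,-210,-150,88,100))):
    q=P[box(*b)];print(n,len(q),*(rect(q) if len(q) else ""))
    if len(q): print(np.percentile(q,[1,99],axis=0).round(1).tolist())
rel(loc(0,0,70,[525,-225.5],-1.1),89)
p,d=imaging.snapshot("top");P=cloud("top",d)
q=P[box(420,600,-210,-150,90,100)];print("tab top cam",len(q),*(rect(q) if len(q) else ""))
```

```text
23.613133640422117 19.994242473039776
plate 27362 [ 508.9 -208.9] [187.7 140.4] 88.61
[[440.7, -282.0, 10.7], [578.3, -116.9, 14.0]]
lamp 11061 [ 518.3 -151.8] [62.1 74.3] 89.21
[[495.6, -177.5, 69.8], [554.5, -121.4, 74.0]]
det 17 [ 522.4 -327.6] [ 3.2 56.1] 88.68
[[494.8, -329.8, 71.3], [550.3, -325.9, 72.9]]
celltop 6418 [ 530.8 -222.1] [48.7 44.5] 24.03
[[501.6, -244.1, 184.3], [551.4, -204.3, 191.7]]
tab 721 [ 479.9 -178.9] [22.   7.8] 0.06
[[469.4, -182.7, 89.0], [490.9, -175.1, 97.7]]
t 11.975 [ 526.2 -225.2  175.8] [ 8.907e+01  0.000e+00 -1.000e-02] -> shift [-0.0003 -0.0012  0.1058] turn [0.01 0.   0.07]
tab top cam 75 [ 480.7 -178.4] [ 8.2 21.3] 86.3
```

View pics/w6.png

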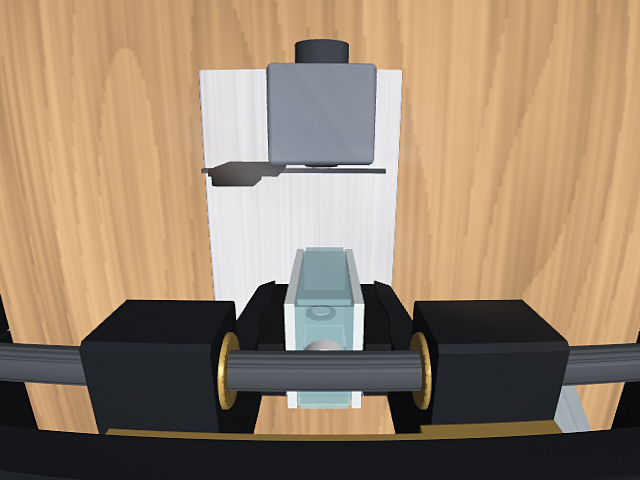

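The wrist view shows the cell aligned with the lamp head (head centre column 321, cell centre column 325) and the gate tab off to the side at (235,175). I'll lower it with a 1.2 mm correction in x.

>>> play_rows([
  [0,-0.0012,0.02,0,0,0.2,0.015],
  [0,-0.0012,0.045,0,0,0.2,0.015],
  [0,-0.0012,0.07,0,0,0.2,0.015],
  [0,-0.0012,0.09,0,0,0.2,0.015],
  [0,-0.0012,0.1,0,0,0.2,0.015],
  [0,-0.0012,0.1055,0,0,0.2,0.015],
  [0,-0.0012,0.1055,0,0,0.2,0.015],
  [0,-0.0012,0.1055,0,0,0.2,0.015],
  [0,-0.0012,0.1055,0,0,0.2,0.015],
])

```text
time: 13.15
tool_pos: [525.3, -225.8, 70.9]
ee_rot: [2.243, 2.198, 0.0]
contact_force: [-0.3, 0.2, -1.8]
opening: 23.8
finger_force: 20.0
```

Run:
```python
from h import *
s=status.get_state();print(s["opening"],s["finger_force"],s["contact_force"])
rel(loc(0,0,70.4,[525,-225.5],-1.1),88.9)
p,d=imaging.snapshot("scene");P=cloud("scene",d)
cv2.imwrite("pics/s7.png",cv2.resize(p[130:300,50:260,::-1],None,fx=3.5,fy=3.5))
for r in look("scene","cell"):
    q=P[r["mask"]&(d>0)];print(r["p"],r["uv"],len(q),np.median(q,0).round(1),np.percentile(q,[3,97],axis=0).round(1).tolist())
rel(loc(0,0,70.4,[525,-225.5],-1.1),88.9)
```

```text
23.832158106971914 19.994284679414704 [-0.26560922  0.19805861 -1.78498966]
t 13.15 [ 525.3 -225.8   70.9] [ 8.885e+01  4.000e-02 -6.000e-02] -> shift [ 0.0003 -0.0004  0.0005] turn [ 0.06  0.04 -0.05]
0.81 [291.5, 199.6] 711 [373.2 -30.9  35.7] [[338.2, -49.4, 0.7], [379.1, -22.7, 60.9]]
0.73 [148.2, 221.1] 614 [ 531.6 -207.5   59.8] [[513.3, -234.5, 30.1], [538.0, -204.3, 84.6]]
t 13.25 [ 525.2 -225.7   70.7] [ 8.885e+01  2.000e-02 -4.000e-02] -> shift [ 0.0002 -0.0002  0.0003] turn [ 0.04  0.02 -0.05]
```

View pics/s7.png

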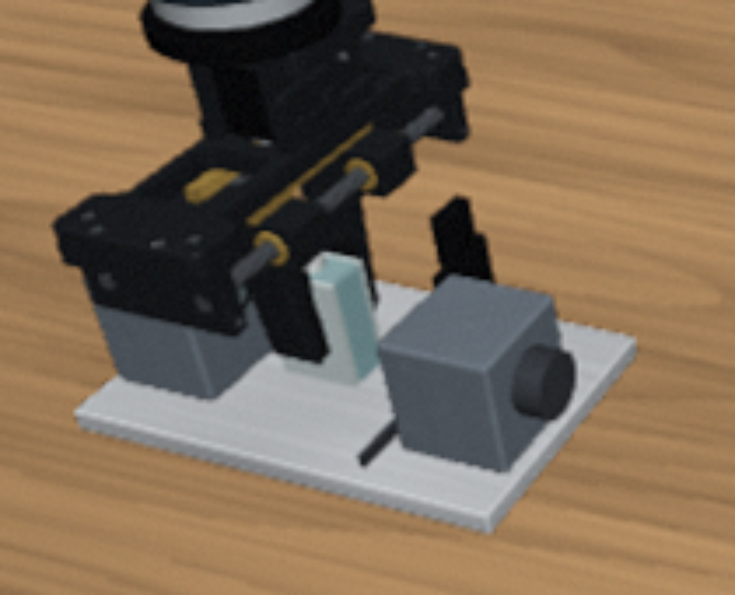

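The view shows the cell upright in the gap at (340,320), clear of the base plate. The gate is open behind it at (462,240), so I'm handing in.

```bash
python3 -c "
from station import arm;print(arm.finish_job())"
```

```text
the job is handed in; nothing more can be done
None
```

The gate is open at its stop, the long cell is held upright by its frosted sides, centred and square in the beam with its underside about 15 mm above the base plate, and the job is handed in; no verdict came back.

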